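Turn the locked bar end for end in its holding fixture

ROBOT

A 6-joint arm with a two-finger parallel gripper is mounted at the origin on a cart in front of the work surface, level with it; the furniture and walls round the work are solid. World frame = base frame: x ahead of the robot, y to its left, z up, the work surface at z = 0. Lengths are in m, angles in rad, forces in N, time in s.
With the tool pointing down it reaches from about 0.275 to 0.875 m from the base axis. Payload 12.5 kg.
Tool frame: the origin (TCP) lies at the very end of the fingers, on their centre line; the grasp point (between the pads) lies 19 mm behind it; x points along the fingers, y is the direction in which the jaws open and shut, and the axes are right-handed (so a half turn about x gives the same grasp; the last joint's range is limited). The gripper opens to 85 mm and grips with 20 to 120 N. Pads are 22 mm wide; open, the fingers measure 114 mm over their backs; the gripper's body (76 mm by 85 mm) begins 54 mm behind the grasp point. The pads swing forward as they close: fully open they stand 13 mm farther back than shut.
Start: joints at [-1.377, 0.351, 1.652, -0, 1.139, -0.085], TCP at [0.151, -0.529, 0.231] pointing down, gripper open.
Joint ranges: [-2.75, 2.75], [-0.79, 2.1], [0.01, 2.65], [-1.57, 4.71], [0.07, 3.14], [-2.87, 2.87]. Speed limits (rad/s): [2.22, 2.22, 2.79, 3.14, 3.14, 3.14].

INTERFACE

Orientations are given as a 3x3 rotation matrix whose columns are the frame's x, y, z axes.
In Python, from bench import manip gives the robot as it stands. Calls block until the motion is done:
- manip.move_ptp(position, orientation): joint-space move of the TCP to a pose.
- manip.move_l(position, attitude=None, max_speed=0.15): straight line of the TCP; attitude=None keeps the orientation; max_speed is the mean speed in m/s.
- manip.move_j(angles): joint-space move.
- manip.set_gripper(opening, effort=None): opening from 0.0 (shut) to 1.0 (fully open); effort is the grip in N (None keeps the last); returns when the fingers have stopped.
- manip.dwell(seconds).
- manip.inverse_kinematics(position, orientation): joint angles nearest the present ones, or None.
- manip.grab_frame(name): name is "scene" or "top" or "wrist"; returns (picture, depth): 384x512x3 uint8, red, green, blue; 384x512 float32, m along the optical axis (not along the pixel's ray), 0 where there is no reading.
- manip.get_calibration(name): a dict with "camera_matrix" (3x3 intrinsics, pixels), "k1" (the pictures are not rectified: a ray, as slopes to the right and down, at radius r is drawn at 1 + k1 r^2 times it, then the intrinsics apply), "R" (3x3) and "t" (3): a world point X has camera coordinates R X + t. Camera axes: x right, y down, z forward; pixel columns grow to the right and rows downward; lengths in m; the calibration is good to about 2 mm. A picture is of the moment at which its call begins: read the wrist's pose just before it. get_calibration takes no time and is no camera call; for the wrist camera it gives the pose at the moment of the call.
A pose or a line that the arm cannot do raises manip.Unreachable and nothing moves.
- manip.sign_off(): hands the job in, once; it reports no verdict.
Trained networks look in the newest picture that a camera, given by its name, has taken for a name from the list of things; names that differ only in an ending like _2 or _b are one class to them, and where a whole thing is asked for, a point or a joint stands for the part that bears it (a point fixed in the world has none). Each returns a list of dicts, best first, with "confidence" (0 to 1); they miss things now and then, are a little off and sometimes report something else, mostly with a low value. They report only what shows in the picture. A call takes as long as a camera call. They do not tell look-alikes from the thing itself.
- manip.look_for(camera, name): "at" ([x, y, z] in m, in world coordinates, good to about 4 mm: the middle of the surface that is visible of it).
Readings, each from a call of its own:
- manip.current_time(): time.
- manip.current_qpos(): joint angles.
- manip.current_joint_vel(): joint speeds.
- manip.current_joint_torque(): joint torques, N m.
- manip.current_ee_pos(): TCP position.
- manip.current_tcp_rot(): TCP orientation.
- manip.current_force(): force on the tool from outside, world axes, zero at the start.
- manip.current_ft_torque(): the same for the moment, N m.
- manip.current_grip_width(): opening from 0.0 (shut) to 1.0 (fully open).
Only numpy, scipy, OpenCV 4.12 (cv2) and the standard library are available. Lean on these libraries where they do the work, as an engineer would, in place of code of your own. Each camera call takes 0.05 s, during which the arm holds its last target.

TASK

The steel bar in the small holding fixture has to be worked from its other end. Pull the fixture's black locking knob straight out until it snaps into its outer position, take the bar out, turn it end for end (same face up) and lay it fully down in the two saddles again with its narrow end away from the knob; only then push the knob fully home so that its plunger locks the bar. Do not knock the bar against the two tall steel blocks beside the fixture, and leave all the other things standing where they are.

Things in the scene. Friction and masses are not known exactly. Their poses are not given: they have to be found in the camera images.
- fixture: Holding fixture, fixed to the bench: grey base plate 70 x 250 x 10 mm. Origin: centre of its underside, on the bench. Its y axis runs along the bar towards the knob, z up. End stop at y = -83 to -95 mm, 38 mm high. Plunger housing at y = +83 to +123 mm, 44 mm wide, 66 mm high.
- nest (a point): Where the bar's centre belongs: fixture x = 0, y = 0, 32 mm above the bench; axes as the fixture. Two dark saddles, 20 mm long in y, centred at y = -45 and +45 mm: seat 22 mm above the bench, cheeks 26 mm apart in x, flared on top, 39 mm high. Between them 70 mm are open down to the base plate. A seated bar has 8 mm play to end stop and to housing.
- lock_knob (a joint): How far the black pull-knob stands out, m: 0 = fully home (plunger over the bar's end, bar trapped), 0.024 = fully out (plunger clear of the bar). Out = fixture's +y. Two-position snap action: about 7 N start it from either end, less and less up to half travel; beyond that it snaps on to the other end by itself.
- knob_grip (a point): Centre of the black knob (moves with it): a cylinder of 26 mm diameter, 24 mm long along the fixture's y, axis horizontal, 49.5 mm above the bench; at fixture x = 0, y = +149 mm when home, with 10 mm clear between it and the housing's bush. Nothing below it: it can be pinched across the fixture's x from above.
- plunger_tip (a point): Inner end of the knob's 12 mm thick round plunger (moves with it), on its axis: at fixture y = +60 mm when home, +84 mm when out; its underside is 43.5 mm above the bench, 1.5 mm over a seated bar.
- bar_center (a point): Centre of the loose steel bar, half-way up: 150 mm long (its y), 22 wide (x), 20 high (z), about 0.4 kg, its centre 32 mm above the bench when seated. Full width from its y = -75 to +35 mm, then a narrow tang 10 mm wide from +35 to +75 mm. Two dark dots on top near the wide end. At the start the tang points to the knob (its y along the fixture's y).
- bar_tang (a point): Tip of the narrow tang of the bar, 75 mm from the bar's centre along its +y, half-way up; 32 mm above the bench when seated.
- angle_block: Dark steel upright block 46 x 46 x 116 mm beside the fixture (about 150 mm to its +x); origin centre of underside. Must not be struck or moved.
- tall_block: Bright ground magnet block 52 x 57 x 127 mm on the other side of the fixture (about 150 mm to its -x); origin centre of underside. Must not be struck or moved.
- tray_bottle: Small white nozzle bottle, 31 mm diameter, 98 mm high, beside the knob end of the fixture (to its -x), origin under its centre. Leave alone.
- paste_pot: Low pot with screw lid, 36 mm diameter, 22 mm high, beside the knob end of the fixture (to its +x), origin under its centre. Leave alone.
- bar: The same bar, with its origin at the centre of its underside, axes as given for its centre.
Things that resemble listed ones, but are neither listed nor needed, are in the scene too. What is shaped like the bar but turquoise is not meant.

How it is judged:
By the outcome, as a careful person would: the job done as asked, in the order asked, and still so for the second after the job is handed in, with the robot touching nothing.
It also fails if it takes over 67 s, if anything falls off the work surface, if the arm or the gripper's body presses on something with over 40 N, if the wrist force passes 120 N, or if a joint passes its speed limit or range.

## Working session

There is one attempt and no reset: what is moved stays moved. The work goes in short steps, each a Python script; the robot and the scene stay as the last script left them, time stands still between calls to the robot, and variables do not carry over. Pictures are saved under pics/ and viewed, and the job is handed in when it is done.

```bash
ls; mkdir -p pics; python3 - <<'E'
from bench import manip
import cv2,numpy as np
for n in ["scene","top","wrist"]:
    p,d=manip.grab_frame(n); c=manip.get_calibration(n)
    cv2.imwrite(f"pics/{n}0.png",p[:,:,::-1]); np.savez(f"{n}0.npz",p=p,d=d,**c)
    print(n,c)
print(manip.current_time(),manip.current_ee_pos(),manip.current_tcp_rot(),manip.current_grip_width())
E
```

```text
pics
scene {'camera_matrix': array([[418.64893757,   0.        , 253.03039552],
       [  0.        , 418.64893757, 199.76100603],
       [  0.        ,   0.        ,   1.        ]]), 'k1': 0.019747883678169913, 'R': array([[-0.88533401, -0.46493048,  0.00482984],
       [-0.22042735,  0.4105526 , -0.88479283],
       [ 0.40938425, -0.78440181, -0.46595958]]), 't': array([0.49900831, 0.19537408, 0.64076837])}
top {'camera_matrix': array([[352.89271424,   0.        , 250.65403315],
       [  0.        , 352.89271424, 193.22390868],
       [  0.        ,   0.        ,   1.        ]]), 'k1': -0.05297857698898342, 'R': array([[-2.19615589e-02, -9.99758758e-01,  3.40154977e-04],
       [-9.74460216e-01,  2.13297712e-02, -2.23544915e-01],
       [ 2.23483731e-01, -5.24086231e-03, -9.74693570e-01]]), 't': array([-0.02305308,  0.5861939 ,  0.79006124])}
wrist {'camera_matrix': array([[327.7151894 ,   0.        , 260.58760911],
       [  0.        , 327.7151894 , 192.62336556],
       [  0.        ,   0.        ,   1.        ]]), 'k1': -0.0739844764717704, 'R': array([[ 2.75409300e-01, -9.61327026e-01, -2.57154315e-04],
       [-9.13800542e-01, -2.61876550e-01,  3.10466168e-01],
       [-2.98526861e-01, -8.52702822e-02, -9.50584395e-01]]), 't': array([-0.55048434, -0.04180817,  0.37972313])}
0.15 [ 0.15135592 -0.52850142  0.230891  ] [[-1.82277602e-04  2.75244594e-01 -9.61374215e-01]
 [ 8.84763069e-04 -9.61373810e-01 -2.75244646e-01]
 [-9.99999592e-01 -9.00759335e-04 -6.82893391e-05]] 1.0008016240536677
```

View pics/scene0.png

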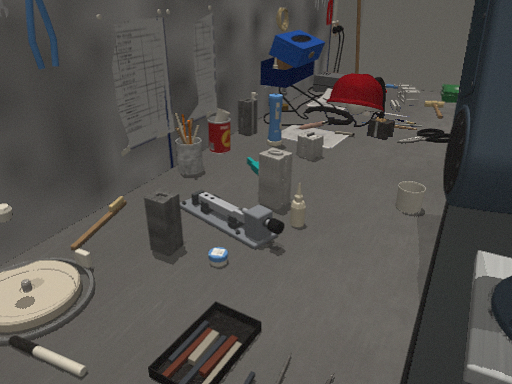

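View pics/top0.png

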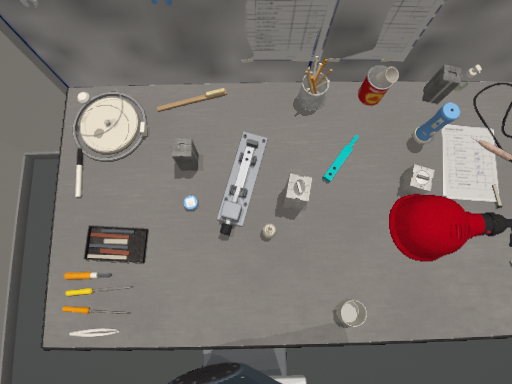

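View pics/wrist0.png

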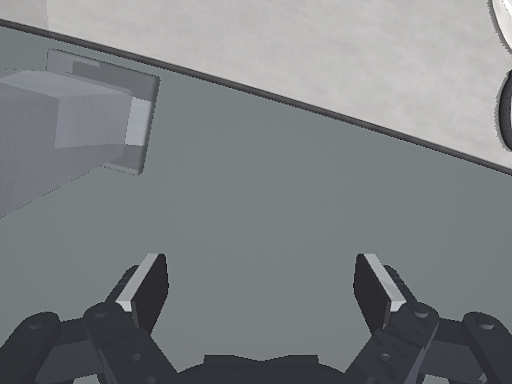

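The top view shows the fixture from end stop (253,137) to knob (226,228), with the steel bar at about (242,178). The turquoise look-alike is at (341,160). The angle block is at (185,155), with a look-alike dark block at (445,85). The magnet block is at (297,192), with a look-alike at (422,178). The bottle is at (269,231) and the pot at (190,202). By the description, the bar is the one inside the fixture, so I'll check that in a close crop.

```bash
cat > h.py <<'E'
import numpy as np, cv2
def dist(c): return np.array([c["k1"],0,0,0,0.])
def unproj(c,uv,z):
    K=c["camera_matrix"]; n=cv2.undistortPoints(np.array(uv,float).reshape(-1,1,2),K,dist(c)).reshape(-1,2)
    z=np.ravel(z); P=np.c_[n*z[:,None],z]
    return (P-c["t"])@c["R"]
def proj(c,X):
    r,_=cv2.Rodrigues(c["R"]); p,_=cv2.projectPoints(np.array(X,float).reshape(-1,1,3),r,c["t"],c["camera_matrix"],dist(c)); return p.reshape(-1,2)
def cloud(c,d):
    v,u=np.nonzero(d>0); return np.c_[u,v],unproj(c,np.c_[u,v],d[v,u])
E
python3 - <<'E'
from h import *
f=dict(np.load("top0.npz")); p=f["p"][120:250,165:325]
cv2.imwrite("pics/topcrop.png",cv2.resize(p[:,:,::-1],None,fx=5,fy=4.5,interpolation=cv2.INTER_CUBIC)[:600])
uv,X=cloud(f,f["d"])
for (u,v) in [(253,137),(242,178),(226,228),(185,155),(297,192),(269,231),(190,202),(232,210),(210,190)]:
    i=np.argmin(abs(uv-[u,v]).sum(1)); print((u,v),X[i].round(4))
from bench import manip
for n in ["fixture","lock_knob","bar","angle_block","tall_block","tray_bottle","paste_pot"]:
    for r in manip.look_for("top",n)[:3]: print(n,np.round(r["at"],3),round(r["confidence"],2))
E
```

```text
(253, 137) [ 0.7538 -0.0459  0.0095]
(242, 178) [ 0.6318 -0.015   0.039 ]
(226, 228) [0.5028 0.0249 0.061 ]
(185, 155) [0.6693 0.1162 0.1167]
(297, 192) [ 0.5731 -0.1407  0.1231]
(269, 231) [ 0.4924 -0.0772  0.069 ]
(190, 202) [0.5766 0.119  0.0201]
(232, 210) [0.5453 0.0098 0.0661]
(210, 190) [0.6112 0.0701 0.0024]
fixture [ 0.609 -0.01   0.009] 0.97
lock_knob [0.51  0.021 0.061] 0.59
bar [ 0.68  -0.271  0.023] 0.95
bar [ 0.654 -0.019  0.039] 0.9
bar [ 0.493 -0.076  0.054] 0.48
angle_block [0.675 0.117 0.112] 0.83
tall_block [ 0.574 -0.144  0.126] 0.6
tray_bottle [ 0.495 -0.078  0.054] 0.49
paste_pot [0.572 0.119 0.022] 0.61
```

View pics/topcrop.png

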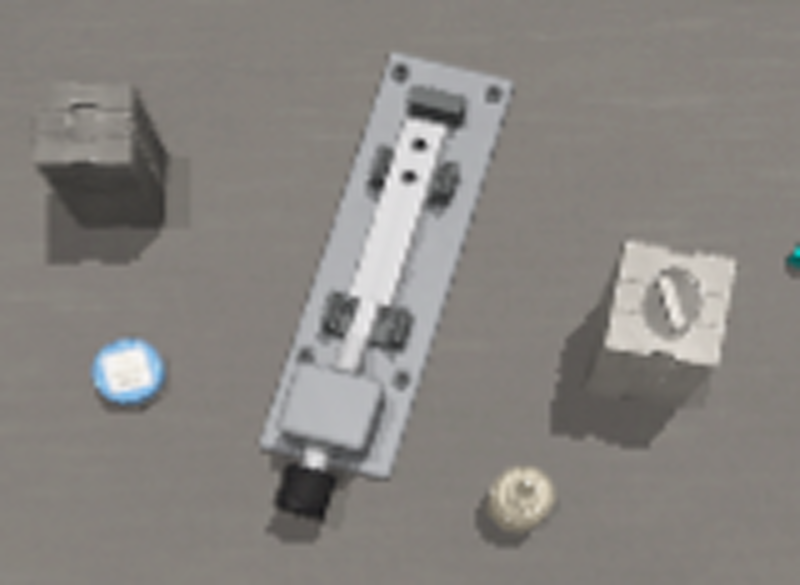

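```bash
cat >> h.py <<'E'
def fixfit(c,d,roi):
    uv,X=cloud(c,d)
    m=(X[:,0]>roi[0])&(X[:,0]<roi[1])&(X[:,1]>roi[2])&(X[:,1]<roi[3])
    X=X[m]; out={}
    # rectangle of everything above 6mm within
    for nm,lo,hi in [("plate",.0055,.014),("bartop",.039,.0455),("house",.063,.072)]:
        P=X[(X[:,2]>lo)&(X[:,2]<hi)]
        out[nm]=(len(P),cv2.minAreaRect(P[:,:2].astype(np.float32)) if len(P)>3 else None,P)
    return out
E
python3 - <<'E'
from h import *
f=dict(np.load("top0.npz"))
o=fixfit(f,f["d"],(.46,.78,-.09,.075))
for k,v in o.items():
    print(k,v[0],v[1], v[2].mean(0), np.median(v[2][:,2]))
E
```

```text
plate 1302 ((0.6199589371681213, -0.016412556171417236), (0.30073487758636475, 0.1361285001039505), 0.3276149332523346) [ 0.64826827 -0.02099975  0.00930555] 0.00927116162215096
bartop 395 ((0.6002364158630371, -0.005384489893913269), (0.2529865801334381, 0.11620074510574341), 8.023584365844727) [ 0.64888588 -0.02013559  0.04144801] 0.04133166493054805
house 287 ((0.5291236639022827, -0.025868356227874756), (0.12640388309955597, 0.07022486627101898), 85.7999496459961) [0.54027007 0.00490008 0.06574195] 0.06552425064630288
```

```bash
python3 - <<'E'
from h import *
from bench import manip
c=manip.get_calibration("wrist"); R=manip.current_tcp_rot(); p=np.array(manip.current_ee_pos())
C=-c["R"].T@c["t"]; print("cam in tool",(R.T@(C-p)).round(4)); print("fwd in tool",(R.T@c["R"][2]).round(3))
yf=np.radians(164.2); y=np.array([np.cos(yf),np.sin(yf),0]); x=np.cross(y,[0,0,1])
F=np.array([.509,.0225,0])-.149*y; print("F",F,x,y)
for s in (1,-1):
    ty=s*x; tx=np.array([0,0,-1.]); Ro=np.c_[tx,ty,np.cross(tx,ty)]
    for P in [F+.149*y+[0,0,.03],F+[0,0,.2],F+[0,0,.02],F+.06*y+[0,0,.25]]:
        q=manip.inverse_kinematics(P,Ro); print(s,None if q is None else np.round(q,2))
E
```

```text
cam in tool [-0.1429  0.0007 -0.0782]
fwd in tool [0.951 0.001 0.311]
F [ 0.65237048 -0.01806976  0.        ] [ 0.27228025  0.96221799 -0.        ] [-0.96221799  0.27228025  0.        ]
1 [-0.05  0.59  1.89 -0.    0.66 -1.34]
1 [-0.1   0.57  1.4  -0.    1.18 -1.39]
1 [-0.1   0.79  1.49 -0.    0.86 -1.39]
1 [-0.08  0.41  1.51 -0.    1.22 -1.38]
-1 [-0.05  0.59  1.89 -0.    0.66  1.8 ]
-1 [-0.1   0.57  1.4  -0.    1.18  1.75]
-1 [-0.1   0.79  1.49 -0.    0.86  1.75]
-1 [-0.08  0.41  1.51 -0.    1.22  1.77]
```

```bash
python3 - <<'E'
from h import *
f=dict(np.load("top0.npz")); uv,X=cloud(f,f["d"])
for (u,v) in [(391,225),(400,255),(430,225),(460,255),(350,300),(370,90),(310,90),(490,225),(297,180)]:
    i=np.argmin(abs(uv-[u,v]).sum(1)); print((u,v),X[i].round(3))
m=(X[:,2]>.12)&(X[:,1]>-.6)&(X[:,0]<.8)&(X[:,0]>-.1)
r=np.hypot(X[m,0],X[m,1]); a=np.arctan2(X[m,1],X[m,0])
for lo in np.arange(-1.5,.6,.15):
    k=(a>lo)&(a<=lo+.15)
    if k.any(): print(round(lo,2),k.sum(),r[k].min().round(3),r[k].max().round(3),X[m][k,2].max().round(3))
E
```

```text
(391, 225) [ 0.481 -0.31   0.216]
(400, 255) [ 0.431 -0.413  0.   ]
(430, 225) [ 0.473 -0.363  0.266]
(460, 255) [ 0.426 -0.573 -0.003]
(350, 300) [ 0.328 -0.264  0.042]
(370, 90) [ 0.851 -0.352  0.077]
(310, 90) [ 0.865 -0.199  0.056]
(490, 225) [ 0.474 -0.506  0.226]
(297, 180) [ 0.601 -0.142  0.123]
-0.9 1272 0.561 0.744 0.254
-0.75 3319 0.539 0.927 0.269
-0.6 1058 0.551 0.93 0.254
-0.3 725 0.246 0.631 0.387
-0.15 441 0.236 0.248 0.375
-0.0 432 0.232 0.242 0.344
0.15 343 0.233 0.239 0.319
0.3 268 0.237 0.876 0.303
0.45 8 0.241 0.243 0.268
```

```bash
cat >> h.py <<'E'
def frame(F,yaw):
    y=np.array([np.cos(yaw),np.sin(yaw),0]); x=np.cross(y,[0,0,1.]); return np.array([F[0],F[1],0.]),x,y
def ori(x,s):
    tx=np.array([0,0,-1.]); return np.c_[tx,s*x,np.cross(tx,s*x)]
def shot(manip,name,tag):
    c=manip.get_calibration(name); p,d=manip.grab_frame(name)
    cv2.imwrite(f"pics/{tag}.png",p[:,:,::-1]); np.savez(f"{tag}.npz",p=p,d=d,**c); return c,p,d
E
python3 - <<'E'
from h import *
from bench import manip
F,x,y=frame([.6524,-.0181],np.radians(164.2)); R=ori(x,1)
P=np.array(manip.current_ee_pos())
manip.move_l([.105,-.365,.30],max_speed=.3)
manip.move_ptp([.40,-.03,.28],R)
manip.move_l(F+[0,0,.25],max_speed=.3)
print(manip.current_time(),manip.current_force())
shot(manip,"wrist","w1")
E
```

```text
3.9 [-1.24552019 -0.00890286 -0.14134324]
```

View pics/w1.png

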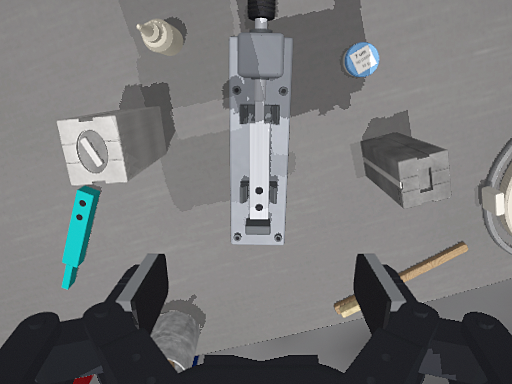

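```bash
cat >> h.py <<'E'
def loc(X,F,x,y): 
    D=X-F; return np.c_[D@x,D@y,X[:,2]]
def edges(L,zlo,zhi,ylo,yhi,xmax,step=.01):
    P=L[(L[:,2]>zlo)&(L[:,2]<zhi)&(abs(L[:,0])<xmax)]; o=[]
    for a in np.arange(ylo,yhi,step):
        k=P[(P[:,1]>=a)&(P[:,1]<a+step),0]
        if len(k)>8: o.append([a+step/2,k.min(),k.max(),(k.min()+k.max())/2,len(k)])
    return np.array(o)
E
python3 - <<'E'
from h import *
f=dict(np.load("w1.npz")); uv,X=cloud(f,f["d"])
F,x,y=frame([.6524,-.0181],np.radians(164.2)); L=loc(X,F,x,y)
np.set_printoptions(precision=4,suppress=True)
b=L[(abs(L[:,0])>.05)&(abs(L[:,0])<.09)&(abs(L[:,1])<.1)]; print("bench",np.median(b[:,2]),b[:,2].std())
print("plate\n",edges(L,.006,.014,-.14,.13,.05,.02))
print("bar\n",edges(L,.0395,.046,-.09,.09,.025))
print("house\n",edges(L,.06,.075,.07,.14,.04,.005))
P=L[(abs(L[:,0])<.03)]
for nm,lo,hi in [("plate",.006,.014),("house",.06,.07),("bar",.0395,.046)]:
    k=P[(P[:,2]>lo)&(P[:,2]<hi)]; 
    if nm=="plate": k=k[abs(k[:,0])>.0]
    print(nm,np.percentile(k[:,1],[0,.5,99.5,100]),np.median(k[:,2]))
for n in (.0,):
    k=P[(P[:,2]>.03)&(P[:,2]<.039)&(P[:,1]<-.07)&(abs(P[:,0])<.015)]; print("stop",np.percentile(k[:,1],[1,99]),len(k), np.median(k[:,2]))
E
python3 - <<'E'
import cv2
p=cv2.imread("pics/w1.png")[0:260,190:340]; cv2.imwrite("pics/w1c.png",cv2.resize(p,None,fx=2.3*1.0,fy=2.3,interpolation=cv2.INTER_CUBIC))
E
```

```text
bench 0.30725826559146574 0.1579185763424327
plate
 [[ -0.11    -0.0407   0.0282  -0.0062 454.    ]
 [ -0.09    -0.0403   0.0289  -0.0057 424.    ]
 [ -0.07    -0.041    0.0288  -0.0061 517.    ]
 [ -0.05    -0.0405   0.0295  -0.0055 355.    ]
 [ -0.03    -0.0399   0.03    -0.0049 435.    ]
 [ -0.01    -0.0392   0.0299  -0.0046 617.    ]
 [  0.01    -0.0386   0.0305  -0.004  646.    ]
 [  0.03    -0.0393   0.0311  -0.0041 659.    ]
 [  0.05    -0.0389   0.0316  -0.0037 387.    ]
 [  0.07    -0.0383   0.0315  -0.0034 773.    ]
 [  0.09    -0.0376   0.0322  -0.0027 642.    ]
 [  0.11    -0.0371   0.0328  -0.0022 309.    ]
 [  0.13    -0.0368   0.0333  -0.0018 216.    ]]
bar
 [[ -0.065   -0.0156   0.0052  -0.0052  75.    ]
 [ -0.055   -0.0156   0.0064  -0.0046 162.    ]
 [ -0.045   -0.0245   0.0132  -0.0057 163.    ]
 [ -0.035   -0.0244   0.0142  -0.0051 177.    ]
 [ -0.025   -0.0242   0.0062  -0.009  165.    ]
 [ -0.015   -0.0151   0.0061  -0.0045 177.    ]
 [ -0.005   -0.015    0.006   -0.0045 177.    ]
 [  0.005   -0.0149   0.006   -0.0045 181.    ]
 [  0.015   -0.0148   0.007   -0.0
[... 264 characters left out ...]
  0.0925  -0.0246   0.0183  -0.0031 218.    ]
 [  0.0975  -0.0246   0.0194  -0.0026 282.    ]
 [  0.1025  -0.0245   0.0193  -0.0026 237.    ]
 [  0.1075  -0.0243   0.0192  -0.0026 279.    ]
 [  0.1125  -0.0243   0.0191  -0.0026 277.    ]
 [  0.1175  -0.0242   0.0199  -0.0021 243.    ]
 [  0.1225  -0.024    0.0199  -0.002  280.    ]
 [  0.1275  -0.023    0.0198  -0.0016 229.    ]
 [  0.1325  -0.0212   0.003   -0.0091  47.    ]
 [  0.1425  -0.0054   0.0039  -0.0008   9.    ]]
plate [-0.2936 -0.2899  0.131   0.1344] 0.010199327646658225
house [0.0907 0.0908 0.1578 0.1581] 0.06589498184746133
bar [-0.0854 -0.0654  0.0656  0.1442] 0.04208929685460147
stop [-0.2864 -0.0752] 258 0.03749795783142346
```

View pics/w1c.png

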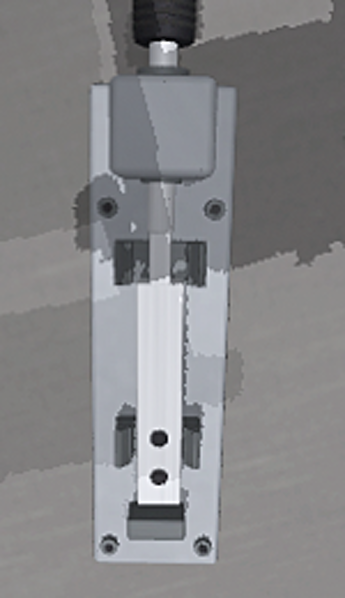

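```bash
cat > refine.py <<'E'
from h import *
import sys
np.set_printoptions(precision=4,suppress=True)
def refine(tag,F,yaw,verbose=True,bar=True):
    f=dict(np.load(tag+".npz")); uv,X=cloud(f,f["d"])
    for it in range(4):
        Fo,x,y=frame(F,yaw); L=loc(X,Fo,x,y)
        e=edges(L,.006,.014,-.12,.13,.045,.01)
        e=e[(e[:,2]-e[:,1]>.066)]
        h=edges(L,.06,.072,.087,.118,.03,.005)
        k,b=np.polyfit(e[:,0],e[:,3],1)
        P=L[abs(L[:,0])<.03]
        H=P[(P[:,2]>.06)&(P[:,2]<.07)&(abs(P[:,0])>.012)&(P[:,1]>.07)&(P[:,1]<.14)]
        S=L[(L[:,2]>.006)&(L[:,2]<.014)&(abs(L[:,0])>.02)&(abs(L[:,0])<.032)&(abs(L[:,1])<.14)]
        dh=(np.percentile(H[:,1],1)+np.percentile(H[:,1],99))/2-.103
        dp=(S[:,1].min()+S[:,1].max())/2
        dy=np.nanmean([dh,dp])
        if verbose: print("it",it,"k,b",k,b,"house xc",h[:,3].mean() if len(h) else None,"dh,dp",dh,dp,S[:,1].min(),S[:,1].max(),"width",np.median(e[:,2]-e[:,1]))
        Fn=Fo+x*b+y*dy; yv=y+k*x; yaw=np.arctan2(yv[1],yv[0]); F=Fn[:2]
    Fo,x,y=frame(F,yaw); L=loc(X,Fo,x,y)
    B=edges(L,.0395,.046,-.07,.06,.018,.01); print("bar\n",B[:, [0,1,2,3]])
    Kn=L[(L[:,2]>.055)&(L[:,1]>.13)&(L[:,1]<.21)&(abs(L[:,0])<.03)&(L[:,2]<.07)]
    if len(Kn): print("knob y",Kn[:,1].min(),Kn[:,1].max(),"x",(Kn[:,0].min()+Kn[:,0].max())/2)
    print("F",np.array(F),"yaw deg",np.degrees(yaw),yaw); return F,yaw
if __name__=="__main__": refine(sys.argv[1],[float(a) for a in sys.argv[2:4]],np.radians(float(sys.argv[4])))
E
python3 refine.py w1 .6524 -.0181 164.2; python3 refine.py top0 .643 -.02 163.2
```

```text
it 0 k,b 0.0184798514913834 -0.004477683108754553 house xc -0.002540121830682121 dh,dp 0.007293398004217813 0.009696965713441252 -0.1150422512801216 0.1344361827070041 width 0.06928852716749116
it 1 k,b 0.0004599373048952732 0.00022358726359075643 house xc 0.0002555553228136273 dh,dp -0.0011747206831815848 0.001080995746911985 -0.12341848000307741 0.12558047149690138 width 0.06946879310962371
it 2 k,b 1.3792887807934738e-06 8.251308123039271e-07 house xc -9.348806779721447e-06 dh,dp -0.0011140986475530607 0.001129017827184102 -0.12338195365596392 0.12563998931033213 width 0.0694667148810472
it 3 k,b 3.3090313635408735e-09 2.427435246789673e-09 house xc -1.0317509549542703e-05 dh,dp -0.0011215354748101286 0.0011215617133891465 -0.12338944420427428 0.12563256763105257 width 0.06946670614604425
bar
 [[-0.065  -0.0101  0.0119  0.0009]
 [-0.055  -0.0101  0.0117  0.0008]
 [-0.045  -0.0102  0.0114  0.0006]
 [-0.035  -0.0103  0.0112  0.0004]
 [-0.025  -0.0104  0.0109  0.0003]
 [-0.015  -0.0104  0.0107  0.0001]
 [-0.005  -0.0105  0.0104 -0.    ]
 [ 0.005  -0.0106  0.0112  0.0003]
 [ 0.015  -0
[... 974 characters left out ...]
4119096185268517e-05 dh,dp -0.0009641933870693925 0.0009645799790062581 -0.12404388643269315 0.12597304639070567 width 0.06882508514511419
bar
 [[-0.065  -0.0095  0.0119  0.0012]
 [-0.055  -0.0098  0.01    0.0001]
 [-0.045  -0.0102  0.0117  0.0008]
 [-0.035  -0.0099  0.0111  0.0006]
 [-0.025  -0.0101  0.0112  0.0005]
 [-0.015  -0.0102  0.0109  0.0004]
 [-0.005  -0.0101  0.0112  0.0005]
 [ 0.005  -0.0102  0.0106  0.0002]
 [ 0.015  -0.0106  0.0111  0.0003]
 [ 0.025  -0.0104  0.0108  0.0002]
 [ 0.035  -0.0107  0.01   -0.0003]
 [ 0.045  -0.0046  0.0042 -0.0002]]
knob y 0.13427587419751277 0.15991362053956631 x 7.089892026670118e-05
F [ 0.6435 -0.016 ] yaw deg 163.17329716546897 2.847911286872564
```

```bash
python3 - <<'E'
from h import *
from bench import manip
F,x,y=frame([.6433,-.018],np.radians(163.14))
manip.move_ptp(F+[0,0,.25]+.04*y,ori(x,-1))
print(manip.current_time(),manip.current_ee_pos(),manip.current_qpos())
shot(manip,"wrist","w2")
E
python3 refine.py w2 .643 -.018 163.1
```

```text
6.625 [ 0.60500932 -0.00639625  0.25004079] [-8.75040596e-02  4.33738486e-01  1.48098189e+00  5.86605294e-06
  1.22679919e+00  1.77705215e+00]
it 0 k,b -0.0007794691835661867 -0.0018823794492567568 house xc -0.001714674242447747 dh,dp -0.0029925303032562606 -0.00020983636842919484 -0.12471437158594081 0.12429469884908242 width 0.06924326464134539
it 1 k,b -0.000413284714838333 3.401102162962391e-05 house xc 0.00016787003264202898 dh,dp -0.0014339713915119956 0.0013911655568682804 -0.12308999035516895 0.1258723214689055 width 0.06921451267441961
it 2 k,b 1.3277502698326325e-07 9.73414013868791e-07 house xc 0.00017730787907104046 dh,dp -0.0014180971428691819 0.0014124859994558356 -0.12305624321626533 0.125881215215177 width 0.06921302300926457
it 3 k,b -4.2667641456668575e-11 -3.130990141176338e-10 house xc 0.00017632050597068835 dh,dp -0.0014152896340571125 0.0014152915975685562 -0.12305344161386296 0.12588402480900007 width 0.0692130234897443
bar
 [[-0.065  -0.0091  0.0121  0.0015]
 [-0.055  -0.0092  0.0121  0.0015]
 [-0.045  -0.0093  0.0174  0.0041]
 [-0.035  -0.0094  0.0113  0.001 ]
 [-0.025  -0.0094  0.0114  0.001 ]
 [-0.015  -0.0095  0.0115  0.001 ]
 [-0.005  -0.0096  0.0115  0.001 ]
 [ 0.005  -0.0097  0.0106  0.0005]
 [ 0.015  -0.0098  0.0107  0.0005]
 [ 0.025  -0.0099  0.0108  0.0005]
 [ 0.035  -0.0176  0.0108 -0.0034]
 [ 0.045  -0.0178  0.0043 -0.0067]
 [ 0.055  -0.0179  0.0177 -0.0001]]
knob y 0.13064219939939645 0.16047100340428858 x -0.0001272694522187097
F [ 0.644  -0.0202] yaw deg 163.1683321489794 2.847824630987405
```

View pics/w2.png

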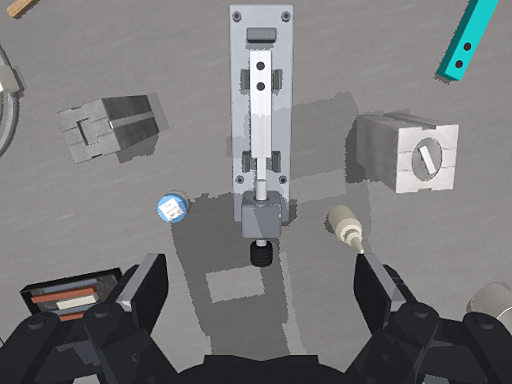

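```bash
cat >> h.py <<'E'
F0,X0,Y0=frame([.6435,-.0200],np.radians(163.14))
def W(xl,yl,z): return F0+xl*X0+yl*Y0+np.array([0,0,z])
def fl(manip):
    f=np.array(manip.current_force()); return np.round([f@X0,f@Y0,f[2]],1)
E
python3 - <<'E'
from h import *
from bench import manip
R=ori(X0,-1)
manip.set_gripper(.65,40)
manip.move_ptp(W(0,.1505,.12),R)
print("f0",fl(manip))
manip.move_l(W(0,.1505,.029),max_speed=.1)
print("f1",fl(manip))
manip.set_gripper(0,40)
print("closed",manip.current_grip_width(),fl(manip),manip.current_time())
shot(manip,"scene","s1"); shot(manip,"wrist","w3")
E
```

```text
f0 [ 0.5 -0.8  0.3]
f1 [ 0.9 -1.1 -1. ]
closed 0.2927080708045697 [10.7  2.9  5.3] 9.2333
```

View pics/w3.png

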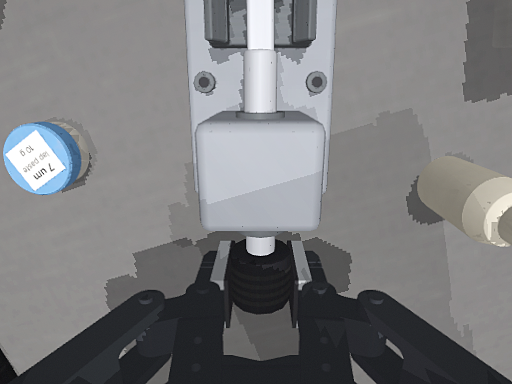

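The knob at (261,280) sits between the pads, with the housing at (262,170). Next I pull it out.

```bash
python3 - <<'E'
from h import *
from bench import manip
for d in (.006,.012,.018,.0235):
    manip.move_l(W(0,.1505+d,.029),max_speed=.05); print(d,fl(manip))
manip.set_gripper(.65); print(fl(manip),manip.current_time())
manip.move_l(W(0,.174,.12),max_speed=.2)
shot(manip,"wrist","w4")
print(manip.current_time(),manip.current_grip_width())
E
python3 - <<'E'
from h import *
np.set_printoptions(precision=4,suppress=True)
f=dict(np.load("w4.npz")); uv,X=cloud(f,f["d"]); L=loc(X,F0,X0,Y0)
K=L[(abs(L[:,0])<.02)&(L[:,1]>.115)&(L[:,1]<.2)&(L[:,2]>.02)]
for a in np.arange(.115,.2,.004):
    k=K[(K[:,1]>=a)&(K[:,1]<a+.004)]
    if len(k): print(round(a,3),len(k),k[:,2].max(),k[:,0].min(),k[:,0].max())
E
```

```text
0.006 [ 9.8 -3.6 -0.9]
0.012 [10.4 -0.2  1.6]
0.018 [12.1  4.2  5.3]
0.0235 [12.1  5.7  6.7]
[-0.8 -0.1 -0.2] 10.7917
11.45 0.6484723191120129
0.115 468 0.0685157232813865 -0.01978825952026633 0.01996261124486719
0.119 296 0.06756539270990788 -0.01972564551039318 0.019777238339175125
0.123 167 0.06228575418229539 -0.010959700337227533 0.011012454166703307
0.127 115 0.056286445549380636 -0.005783100150589625 0.005919505499018562
0.131 115 0.05666205291167963 -0.005802899734722585 0.005987481770702913
0.135 116 0.05717999905128656 -0.005854779415080913 0.006004854316586936
0.139 112 0.05660927793391015 -0.0058571666326952135 0.005307431275338107
0.143 106 0.057248373064478754 -0.005884709375463665 0.005354974643565187
0.147 106 0.05681508815452957 -0.005915263478470559 0.005391099258015541
0.151 102 0.056721939895615664 -0.005939432392107376 0.005446488492151549
0.155 1929 0.2092002105320541 -0.019999206749796904 0.019996996137003467
0.159 501 0.2070457775202461 -0.019633692394302498 0.019996863090255664
0.163 3372 0.20322005110332747 -0.017959869431475914 0.014485405743708763
0.167 216 0.19170680454658368 -0.012918220408409778 0.013188076686510732
0.171 215 0.06448563677797046 -0.013016790708373279 0.013180777017455165
0.175 211 0.06405194631623241 -0.01302164869161484 0.012538138228236587
0.179 178 0.06360479395226014 -0.01225278581911482 0.012679079964512802
0.183 26 0.06272990917801498 -0.011523523873142372 0.011145554364954876
```

View pics/w4.png

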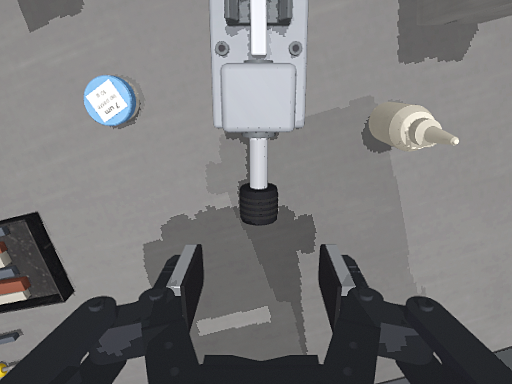

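```bash
python3 - <<'E'
from h import *
for t in ("w1","w2"):
    f=dict(np.load(t+".npz")); uv,X=cloud(f,f["d"]); L=loc(X,F0,X0,Y0)
    B=L[(L[:,2]>.0395)&(L[:,2]<.0435)&(abs(L[:,0])<.012)&(abs(L[:,1])<.1)]
    w=B[abs(B[:,0])<.004]; s=B[(abs(B[:,0])>.0065)&(abs(B[:,0])<.009)]
    print(t,"wide end",w[:,1].min(),"tang max",w[:,1].max(),"shoulder",np.percentile(s[:,1],99.5),"stop",[ (q[:,1].min(),q[:,1].max()) for q in [L[(L[:,2]>.035)&(L[:,2]<.039)&(abs(L[:,0])<.012)&(L[:,1]<-.07)&(L[:,1]>-.11)]])
E
python3 - <<'E'
from h import *
from bench import manip
R=ori(X0,-1)
manip.set_gripper(.7,60)
manip.move_l(W(0,.174,.15),max_speed=.3)
manip.move_l(W(0.0003,-.009,.15),max_speed=.3)
manip.move_l(W(0.0003,-.009,.05),max_speed=.2)
print(fl(manip))
manip.move_l(W(0.0003,-.009,.017),max_speed=.08)
print(fl(manip),manip.current_time())
E
```

```text
[-0.7  0.4 -0.1]
[ 0.5 -0.8 -0.4] 13.8917  File "<stdin>", line 6
    print(t,"wide end",w[:,1].min(),"tang max",w[:,1].max(),"shoulder",np.percentile(s[:,1],99.5),"stop",[ (q[:,1].min(),q[:,1].max()) for q in [L[(L[:,2]>.035)&(L[:,2]<.039)&(abs(L[:,0])<.012)&(L[:,1]<-.07)&(L[:,1]>-.11)]])
                                                                                                                                                                                                                               ^
SyntaxError: closing parenthesis ')' does not match opening parenthesis '['
```

```bash
python3 - <<'E'
from h import *
for t in ("w1","w2"):
    f=dict(np.load(t+".npz")); uv,X=cloud(f,f["d"]); L=loc(X,F0,X0,Y0)
    B=L[(L[:,2]>.0395)&(L[:,2]<.0435)&(abs(L[:,0])<.012)&(abs(L[:,1])<.1)]
    w=B[abs(B[:,0])<.004]; s=B[(abs(B[:,0])>.0065)&(abs(B[:,0])<.009)]
    q=L[(L[:,2]>.035)&(L[:,2]<.039)&(abs(L[:,0])<.012)&(L[:,1]<-.07)&(L[:,1]>-.11)][:,1]
    print(t,"wide end",w[:,1].min(),"tang max",w[:,1].max(),"shoulder",np.percentile(s[:,1],99.5),"stop",q.min(),q.max())
E
python3 - <<'E'
from h import *
from bench import manip
manip.set_gripper(0,60); print(manip.current_grip_width(),fl(manip))
shot(manip,"wrist","w5")
manip.move_l(W(0.0003,-.009,.024),max_speed=.05); print(fl(manip))
manip.move_l(W(0.0003,-.009,.18),max_speed=.2); print(fl(manip),manip.current_grip_width(),manip.current_time())
shot(manip,"wrist","w6")
E
```

```text
w1 wide end -0.09254246882415063 tang max 0.05765250596524529 shoulder 0.03686659626269834 stop -0.0952499120488843 -0.08326140503434083
w2 wide end -0.08877964553047546 tang max 0.05941465452574943 shoulder 0.035650340902979846 stop -0.09589187419405183 -0.08347140135861955
0.2468165540771202 [1.8 0.5 5.5]
[-0.2  0.4 -4.5]
[-0.8  0.4 -5.2] 0.24364155460401335 15.6
```

View pics/w6.png

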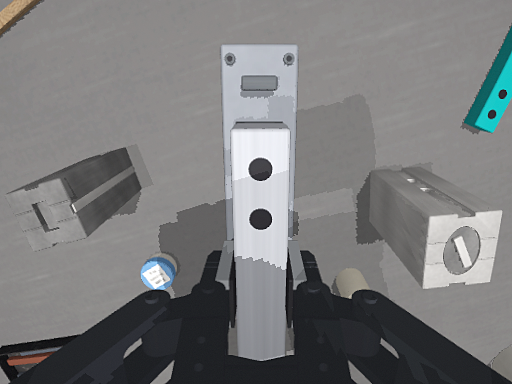

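View pics/w5.png

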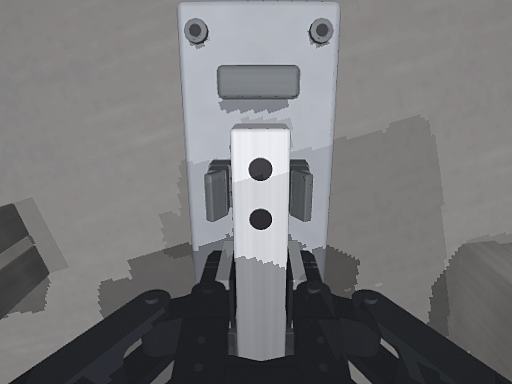

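```bash
python3 - <<'E'
from h import *
np.set_printoptions(precision=4,suppress=True)
f=dict(np.load("w6.npz")); uv,X=cloud(f,f["d"]); L=loc(X,W(.0003,-.009,0),X0,Y0)
B=L[(L[:,2]>.19)&(L[:,2]<.22)&(abs(L[:,0])<.013)&(L[:,1]<-.01)]
for a in np.arange(-.08,-.005,.01):
    k=B[(B[:,1]>=a)&(B[:,1]<a+.01)]
    if len(k): print(round(a,3),len(k),np.median(k[:,2]),k[:,0].min(),k[:,0].max())
print("end",B[:,1].min())
E
python3 - <<'E'
from h import *
from bench import manip
manip.move_ptp(W(0,.010,.18),ori(X0,1))
print(fl(manip),manip.current_grip_width(),manip.current_time(),manip.current_qpos())
shot(manip,"wrist","w7")
E
python3 - <<'E'
from h import *
np.set_printoptions(precision=4,suppress=True)
f=dict(np.load("w7.npz")); uv,X=cloud(f,f["d"]); L=loc(X,W(0,0,0),X0,Y0)
B=L[(L[:,2]>.19)&(L[:,2]<.22)&(abs(L[:,0])<.013)&(L[:,1]>.01)]
for a in np.arange(.01,.09,.01):
    k=B[(B[:,1]>=a)&(B[:,1]<a+.01)]
    if len(k): print(round(a,3),len(k),np.median(k[:,2]),k[:,0].min(),k[:,0].max())
print("end",B[:,1].max())
h=L[(L[:,2]>.063)&(L[:,2]<.068)&(abs(L[:,0])<.03)]; print("house",h.min(0),h.max(0))
E
```

```text
-0.07 858 0.20242570522317077 -0.01225374844165477 0.00968554408488931
-0.06 1608 0.20286950374043594 -0.012168296264248707 0.009867076003030068
-0.05 1475 0.20291963389433718 -0.012323938346396841 0.009722974467127318
-0.04 1381 0.20295470440588473 -0.012310658766139881 0.009726946866622774
-0.03 1277 0.20301696497169563 -0.012480255251893321 0.009626548497190286
-0.02 1225 0.20304984297437348 -0.012467839048085379 0.012946127405757063
end -0.06404450878103098
[-1.  -0.1 -5.1] 0.23984544668426236 18.3 [-1.00399239e-01  5.54540029e-01  1.46907233e+00  4.72643772e-05
  1.11805337e+00 -1.37641930e+00]
0.01 1383 0.20472156868190605 -0.012996419540079431 0.01279435952434175
0.02 1578 0.20458695523855575 -0.012995569822165388 0.012992538683628435
0.03 1257 0.2044383768538852 -0.012513364269066267 0.009326910738968049
0.04 1353 0.20445052314349604 -0.01255824186530568 0.009563419231080053
0.05 1461 0.20449959943179727 -0.012641009186254734 0.009460700155396665
0.06 1571 0.20444685643939817 -0.012686232918881213 0.009346818978012556
0.07 1227 0.20417063851272235 -0.0125746661881109 0.009091352738804643
end 0.07618253004299452
house [-0.0221  0.0826  0.063 ] [0.022  0.1214 0.068 ]
```

View pics/w7.png

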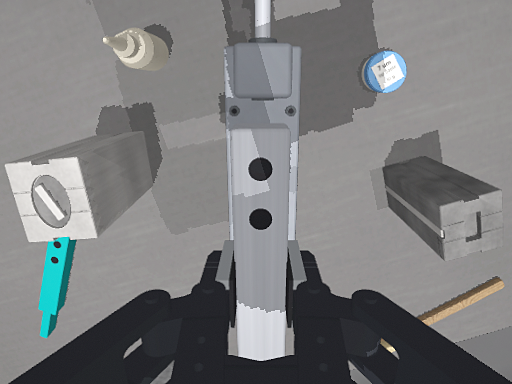

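```bash
python3 - <<'E'
from h import *
from bench import manip
np.set_printoptions(precision=4,suppress=True)
p=np.array(manip.current_ee_pos()); D=p-F0; print("tcp local",D@X0,D@Y0,p[2]); R=manip.current_tcp_rot(); print("tool yaw err deg",np.degrees(np.arctan2(R[:,1]@Y0,R[:,1]@X0)),R[:,0])
f=dict(np.load("w5.npz")); uv,X=cloud(f,f["d"]); L=loc(X,F0,X0,Y0)
for nm,lo,hi in (("bar",.0385,.0455),("plate",.006,.014)):
    for a in np.arange(-.12,-.02,.01):
        k=L[(L[:,2]>lo)&(L[:,2]<hi)&(L[:,1]>=a)&(L[:,1]<a+.01)&(abs(L[:,0])<(.0135 if nm=="bar" else .05))]
        if len(k): print(nm,round(a,3),len(k),np.median(k[:,2]),k[:,0].min(),k[:,0].max(),(k[:,0].min()+k[:,0].max())/2)
c=L[(L[:,2]>.03)&(L[:,2]<.04)&(L[:,1]>-.055)&(L[:,1]<-.035)&(abs(L[:,0])<.03)]
n=c[c[:,0]<-.005,0];q=c[c[:,0]>.005,0]; print("cheeks",n.min(),n.max(),q.min(),q.max())
E
```

```text
tcp local -8.587533901200164e-06 0.010011452848985957 0.17995169360625782
tool yaw err deg -0.025426120383547975 [-0.0001  0.     -1.    ]
bar -0.1 374 0.03882659754638725 -0.013358310565032807 0.013307395811220625 -2.545737690609097e-05
bar -0.09 421 0.03886802318578186 -0.013391949458750971 0.01343535428415541 2.1702412702218933e-05
bar -0.08 730 0.04204744175130677 -0.011484853813654076 0.010448456190353552 -0.0005181988116502619
bar -0.07 1591 0.042297211635106864 -0.01147046972824463 0.010545382757124218 -0.0004625434855602059
bar -0.06 1479 0.0422517683122205 -0.011619360988446395 0.010485731394404847 -0.0005668147970207737
bar -0.05 1384 0.042276775624303084 -0.011619038460292698 0.010412577013007686 -0.0006032307236425059
bar -0.04 1264 0.042316162182717 -0.01163755767760646 0.010376206026671433 -0.0006306758254675136
bar -0.03 1202 0.0422897643696784 -0.013497343419595995 0.013235931511122715 -0.00013070595423664028
plate -0.12 3486 0.010263738144619125 -0.035133787959968917 0.035317821795637035 9.201691783405908e-05
plate -0.11 3667 0.010275458293061064 -0.03469400023223707
[... 247 characters left out ...]
late -0.08 3123 0.010267417400073548 -0.03476708943527633 0.03498334488113718 0.00010812772293042339
plate -0.07 1908 0.01021533854810405 -0.035107871135332584 0.035042248897765804 -3.281111878339002e-05
plate -0.06 1393 0.01024408313406214 -0.03506420289760044 0.03545484953623699 0.00019532331931827393
plate -0.05 723 0.01011639636318068 -0.034949461473841974 0.03530839259352995 0.00017946555984398732
plate -0.04 680 0.010105119871151959 -0.03511258771800874 0.035286938461266217 8.717537162873656e-05
plate -0.03 1164 0.010259259432480874 -0.035014067215408666 0.03533167035274482 0.00015880156866807799
cheeks -0.02111956799599771 -0.012748175012748412 0.01037602570179984 0.021591621875943445
```

Comparing bar with fixture in both tool orientations puts the bar about 1.2 mm to the fixture's −x when the TCP is commanded to x=0, and the knob grip force agrees. I correct for that and lower in steps, checking the force at each.

```bash
python3 - <<'E'
from h import *
from bench import manip
xo,yo=.0012,.0095
manip.move_l(W(xo,yo,.06),max_speed=.15); print(fl(manip))
manip.move_l(W(xo,yo,.036),max_speed=.08); print(fl(manip))
ok=True
for z in (.031,.027,.023,.020,.018):
    manip.move_l(W(xo,yo,z),max_speed=.04); f=fl(manip); print(z,f)
    if abs(f[0])>12 or f[2]>10: ok=False; break
print(ok,manip.current_grip_width(),manip.current_time())
shot(manip,"wrist","w8")
E
```

```text
[ 0.4 -0.1 -4.5]
[ 1.1 -0.2 -5.3]
0.031 [ 0.7  0.3 -4.3]
0.027 [ 1.   0.1 -4.8]
0.023 [-0.9 -0.3 -5.1]
0.02 [-0.5  0.1 -4.3]
0.018 [ 0.3  0.1 -4.5]
True 0.24369239401284346 21.025
```

View pics/w8.png

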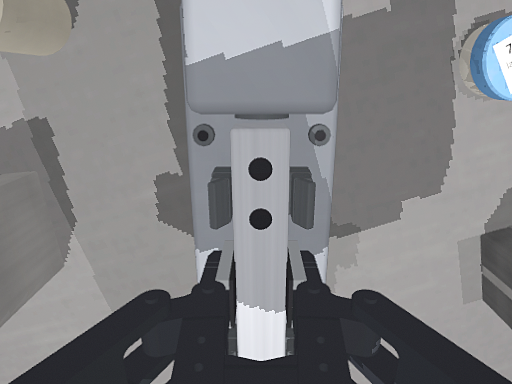

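The bar at (261,230) lies centred between the cheeks at columns 209–231 and 290–315, with its wide end clear of the housing and no contact force. I lower it the last bit and release.

```bash
python3 - <<'E'
from h import *
from bench import manip
xo,yo=.0012,.0095
for z in (.017,.0163):
    manip.move_l(W(xo,yo,z),max_speed=.02); f=fl(manip); print(z,f)
    if f[2]>4: break
manip.set_gripper(.55,40); print(fl(manip))
manip.move_l(W(xo,yo,.06),max_speed=.08)
manip.move_l(W(0,0,.25),max_speed=.3)
print(fl(manip),manip.current_time())
shot(manip,"wrist","w9")
E
python3 - <<'E'
from h import *
np.set_printoptions(precision=4,suppress=True)
f=dict(np.load("w9.npz")); uv,X=cloud(f,f["d"]); L=loc(X,F0,X0,Y0)
B=L[(L[:,2]>.0385)&(L[:,2]<.046)&(abs(L[:,1])<.095)&(abs(L[:,0])<.0125)]
for a in np.arange(-.09,.09,.01):
    k=B[(B[:,1]>=a)&(B[:,1]<a+.01)]
    if len(k): print(round(a,3),len(k),np.median(k[:,2]),k[:,0].min(),k[:,0].max())
c=B[abs(B[:,0])<.004]; print("y range",c[:,1].min(),c[:,1].max())
K=L[(abs(L[:,0])<.02)&(L[:,1]>.14)&(L[:,1]<.2)&(L[:,2]>.058)&(L[:,2]<.07)]
if len(K):print("knob",K[:,1].min(),K[:,1].max())
E
python3 -c "
import cv2
p=cv2.imread('pics/w9.png')[0:260,190:340]; cv2.imwrite('pics/w9c.png',cv2.resize(p,None,fx=2.3,fy=2.3,interpolation=cv2.INTER_CUBIC))"
```

```text
0.017 [-1.6  4.   6.2]
[-0.8 -0.8  0.1]
[ 0.8 -0.2 -0.5] 23.1583
-0.09 38 0.03889423130785651 -0.011936592380685907 0.0116595758784893
-0.08 30 0.04187211634886865 -0.004825913742130073 0.004470200898202368
-0.07 74 0.04192943427022642 -0.004807850801214666 0.004470960513594391
-0.06 72 0.04224449808050966 -0.004778215696458233 0.004390937631104778
-0.05 73 0.041992450353676575 -0.0047565831820752975 0.004345264401689955
-0.04 111 0.0420797448509657 -0.010311649154877381 0.009884493960516669
-0.03 159 0.04228164075783299 -0.010279228226112515 0.009819237621245206
-0.02 171 0.042207460579064625 -0.011332109467338848 0.009734865599061705
-0.01 180 0.042075762641346506 -0.011271585350034256 0.009586494846244213
-0.0 183 0.042171404396248106 -0.011213868263551726 0.010596586876264474
0.01 188 0.04225139312137571 -0.011101677061689701 0.010599376850900562
0.02 188 0.042130494921235044 -0.01104614752870217 0.01047705613453771
0.03 208 0.04212806010240999 -0.01095435660031369 0.01035130223459859
0.04 190 0.042136967008700205 -0.010895624265242274 0.010232926948600876
0.05 208 0.04219001386507179 -0.010825282382562655 0.010129790916038639
0.06 217 0.042363557202813436 -0.011805772339510747 0.010031161888343952
0.07 108 0.042241534648695164 -0.011743289835885021 0.009912886834103804
y range -0.09339719867204635 0.07438354364737788
```

View pics/w9c.png

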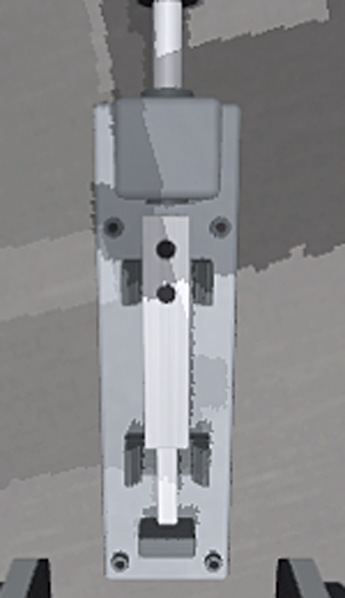

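The bar is seated flat (top at 42 mm along its whole length), centred, with the tang toward the end stop. Next I push the knob home.

```bash
python3 - <<'E'
from h import *
from bench import manip
xo=.0012
manip.set_gripper(.65,40)
manip.move_l(W(xo,.174,.12),max_speed=.25)
manip.move_l(W(xo,.174,.029),max_speed=.1); print(fl(manip))
manip.set_gripper(0,40); print(manip.current_grip_width(),fl(manip))
for d in (.006,.012,.018,.0235):
    manip.move_l(W(xo,.174-d,.029),max_speed=.05); f=fl(manip); print(d,f)
    if abs(f[1])>25: break
manip.set_gripper(.65); print(fl(manip))
manip.move_l(W(xo,.152,.12),max_speed=.2)
print(manip.current_time())
shot(manip,"wrist","w10"); shot(manip,"top","t10")
E
cat > kn.py <<'E'
from h import *
import sys
np.set_printoptions(precision=4,suppress=True)
f=dict(np.load(sys.argv[1]+".npz")); uv,X=cloud(f,f["d"]); L=loc(X,F0,X0,Y0)
K=L[(abs(L[:,0])<.02)&(L[:,1]>.115)&(L[:,1]<.2)&(L[:,2]>.045)&(L[:,2]<.075)]
for a in np.arange(.115,.2,.003):
    k=K[(K[:,1]>=a)&(K[:,1]<a+.003)]
    if len(k): print(round(a,3),len(k),k[:,2].max(),k[:,0].min(),k[:,0].max())
print(K[:,1].max())
E
python3 kn.py w10
```

```text
[-0.9 -0.2  0.3]
0.29183891527248385 [0.3 1.4 5.4]
0.006 [2.  2.5 7.1]
0.012 [-0.3 -0.2  7.1]
0.018 [ 0.1 -4.4  6. ]
0.0235 [ 0.5 -4.3  6.3]
[-0.4 -1.3 -0.4]
27.975
0.115 238 0.0678647224537714 -0.0198966163617533 0.019764173729139488
0.118 307 0.06763383697328411 -0.01988511179119338 0.019988365854011352
0.121 624 0.06642231239410001 -0.01994638706649994 0.019881433350710128
0.124 247 0.06150409145943564 -0.010792167805067369 0.010714882029469217
0.127 62 0.056207439623203626 -0.00575802267389158 0.005671896725951737
0.13 63 0.05692168127214303 -0.0057618470348122985 0.00562615024162337
0.133 6 0.0564575486120208 -0.0007562356848949023 0.004124758028116181
0.136 100 0.06327485330289857 -0.012616270949375046 0.012620584105054919
0.139 136 0.0635020798006393 -0.01257292593963065 0.012574625901591805
0.142 159 0.0638261348950933 -0.013365170230737963 0.012498795868473458
0.145 166 0.06457396427411824 -0.013330819906789311 0.013166584706662156
0.148 147 0.06392089538546392 -0.013148966320081886 0.013062926026508003
0.151 154 0.06385278256559629 -0.013209476613390373 0.013067474726320034
0.154 183 0.06374762670318995 -0.013158855766926948 0.013067184920497707
0.157 246 0.0638509275491744 -0.01241734483144611 0.012281765269916547
0.16 174 0.06184497717340502 -0.01113819508464283 0.010907132612558141
0.1607598160910024
```

View pics/w10.png

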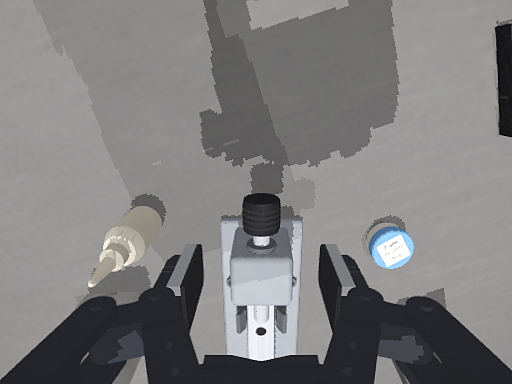

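```bash
python3 - <<'E'
from h import *
from bench import manip
manip.move_l(W(0,.02,.26),max_speed=.25)
shot(manip,"wrist","w11"); print(manip.current_time())
for t in ("top0","t10"):
    f=dict(np.load(t+".npz")); uv,X=cloud(f,f["d"])
    for nm,c,r,lo,hi in [("angle",(.68,.117),.05,.10,.13),("tall",(.575,-.142),.055,.11,.14),("bottle",(.495,-.077),.03,.03,.12),("pot",(.572,.119),.03,.014,.03)]:
        k=X[(np.hypot(X[:,0]-c[0],X[:,1]-c[1])<r)&(X[:,2]>lo)&(X[:,2]<hi)]; print(t,nm,len(k),k.mean(0).round(4) if len(k) else None)
E
python3 kn.py w11|tail -1
python3 -c "
import cv2,numpy as np
a=cv2.imread('pics/w11.png')[0:270,180:350]; a=cv2.resize(a,None,fx=2.2,fy=2.2,interpolation=cv2.INTER_CUBIC)
b=cv2.imread('pics/t10.png')[100:270,150:330]; b=cv2.resize(b,None,fx=2.3,fy=2.3); 
o=np.zeros((600,800,3),np.uint8); o[:a.shape[0],:a.shape[1]]=a; o[:b.shape[0],380:380+b.shape[1]]=b; cv2.imwrite('pics/fin.png',o)"
```

```text
29.0417
top0 angle 415 [0.6881 0.1256 0.1139]
top0 tall 579 [ 0.5826 -0.1443  0.1234]
top0 bottle 133 [ 0.496  -0.0772  0.0581]
top0 pot 161 [0.5752 0.1187 0.0214]
t10 angle 412 [0.688  0.1257 0.1139]
t10 tall 580 [ 0.5827 -0.1444  0.1232]
t10 bottle 134 [ 0.4959 -0.0772  0.0579]
t10 pot 0 None
0.1595178490049677
```

View pics/fin.png

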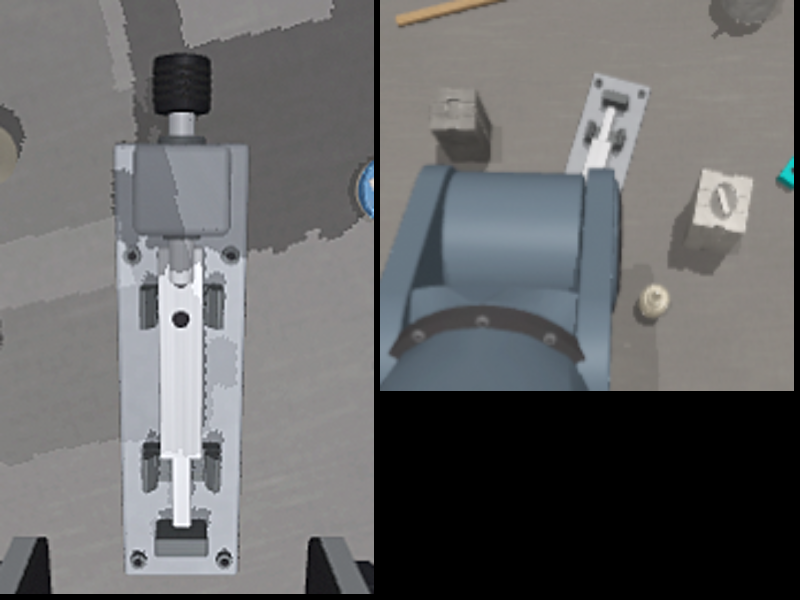

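The final view shows the knob home, with the plunger (180,262) over the bar's wide end and the tang (180,490) pointing away from the knob. The blocks and bottle haven't moved, so I hand the job in.

```bash
python3 - <<'E'
from bench import manip
print(manip.sign_off(), manip.current_time())
E
```

```text
the job is handed in; nothing more can be done
the job is handed in; nothing more can be done
```

The bar is turned end for end and locked in the fixture, and I handed the job in at about 29 s of the 67 s allowed. I pulled the knob out about 24 mm, lifted the bar clear of both blocks, turned it 180° with the same face up and laid it back in the saddles. Then I pushed the knob home.

**Last checks:**
- **Bar:** it lies flat, with its top at about 42 mm along its whole length. It is centred, with the narrow end away from the knob.
- **Knob:** its outer face is at about fixture y = 160 mm (161 mm is nominal home), and the plunger shows over the bar's wide end. I did not press the knob face again after it snapped home.
- **Neighbours:** both tall blocks and the bottle are within about 0.2 mm of their starting positions in the top camera. The arm hid the paste pot in the last top view; it stood upright beside the fixture in the wrist picture after the push, but I didn't measure it.
- **Forces:** the wrist readings I took stayed below about 15 N.

**Disagreements:** the top camera placed the fixture about 4 mm from where both wrist views did, so I used the wrist views. They also showed the held bar about 1.2 mm off sideways, and I corrected for that before lowering it.

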